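# Log out a spare flow tube and present it level

### The job

Issue the flow tube with the orange head for inspection: first log it on the bench counter by swinging the red-tipped sprung lever all the way to its stop and letting it spring back, then draw the orange-headed tube up out of the white rack and tip it over until it lies roughly level (within 30 degrees). Finish still gripping it there, steady, with the middle of the tube more than 20 cm above the bench and nothing else supporting it; leave the other two tubes and everything else on the bench where they are.

Things in the scene. Friction and masses are not known exactly. Their poses are not given: they have to be found in the camera images.
- tube_orange: Flow tube to be taken: 150 mm long round tube, 80 to 155 g. Origin at the centre of its lower end, own z along the tube to its head. From the lower end: aluminium foot 28 mm diameter, 0-45 mm; clear glass 24 mm diameter, 45-100 mm; orange plastic head 29 mm diameter, 100-150 mm. It starts upright in one of the three holes of the rack, its lower end 10 mm above the bench.
- tube_mid (a point): Middle of the orange-headed tube, on its axis, 75 mm from its lower end.
- tube_blue: Tube of the same shape and size with a blue head; stays in the rack.
- tube_green: Tube of the same shape and size with a green head; stays in the rack.
- rack: White block fixed to the bench, 90 mm (its x) by 250 mm (its y) by 60 mm high, origin under its centre. Three upright blind holes of 31 mm diameter, 50 mm deep, in a row along its y axis at -80, 0 and +80 mm; which tube stands in which hole varies. The tube heads stand 160 mm above the bench.
- counter: Bench tally counter fixed to the bench: aluminium housing 110 mm (its x) by 80 mm (its y) by 56 mm high, origin under its centre; its black display window is on its -x face.
- lever_pivot (a point): Axis of the counter's lever: vertical, through the middle of the housing; point 64 mm above the bench.
- lever_pin (a point): Centre of the top of the red upright pin at the lever's end: 14 mm diameter, 65 mm from the pivot axis, top 102 mm above the bench; it stands 35 mm proud of the flat steel arm (14 mm wide, top at 67 mm). At rest it lies beyond the counter's own -y side.
- advance_lever (a joint): Lever angle in rad: 0 at rest, 0.9 at its stop. It grows anticlockwise seen from above, so the pin swings from the counter's -y side towards its +x (away from the robot). A spring brings it back to 0; the push at the pin grows from about 1 N at rest to about 4 N at the stop.
- beaker: Glass beaker, 70 mm diameter, 90 mm high, open top; origin under its centre. Leave alone.
- bottle: Closed white bottle with blue cap, 60 mm diameter, 150 mm high; origin under its centre. Leave alone.
- screwdriver: Screwdriver lying on the bench along its own x axis. Leave alone.
- wrench: Steel wrench lying on the bench along its own x axis. Leave alone.
- jar: Amber jar with black lid, 66 mm diameter, 80 mm high; origin under its centre. Leave alone.

How it is judged (in metres and radians):
On the way, in this order (a step that is already met when the one before it is completed fails the run):
1. the counter's lever is swung to its stop (value of joint advance_lever above 0.84 rad), for 0.05 s.
2. the lever is let go and has sprung back to rest (value of joint advance_lever below 0.08 rad and contact force between counter and the arm below 0.2 N and contact force between counter and the fingers below 0.2 N), for 0.2 s.
3. the orange-headed tube is drawn clear above the rack (height (world z) of tube_orange above 0.065 m and contact force between tube_orange and rack below 0.1 N), for 0.1 s.
At the end, for the whole second after the job is handed in: Orange-headed tube held in the fingers, within 30 degrees of level, middle over 195 mm above the bench, still (under 50 mm/s, 0.3 rad/s), touching only the gripper; lever back at rest (under 0.08 rad); other tubes and bystanders within 30 mm of their starts (height (world z) of tube_mid above 0.195 m and angle between tube_orange's own z axis and vertical between 1.047 and 2.094 rad and contact force between tube_orange and the fingers above 1 N and linear speed of tube_orange below 0.05 m/s and angular speed of tube_orange below 0.3 rad/s and value of joint advance_lever below 0.08 rad and contact force between tube_orange and rack below 0.1 N and contact force between tube_orange and counter below 0.1 N and contact force between tube_orange and tube_blue below 0.1 N and contact force between tube_orange and tube_green below 0.1 N and contact force between tube_orange and beaker below 0.1 N and contact force between tube_orange and bottle below 0.1 N and contact force between tube_orange and screwdriver below 0.1 N and contact force between tube_orange and wrench below 0.1 N and contact force between tube_orange and jar below 0.1 N and distance of each of tube_blue, tube_green, beaker, bottle, screwdriver, wrench, jar from where it was at the start of the episode below 0.03 m); the arm keeps its last pose, push and grip.
It fails at once if another tube or a bystander is displaced by more than 30 mm (distance of any of tube_blue, tube_green, beaker, bottle, screwdriver, wrench, jar from where it was at the start of the episode above 0.03 m).
It also fails if it takes over 51 s, if anything falls off the work surface, if the arm or the gripper's body presses on something with over 40 N, if the wrist force passes 120 N, or if a joint passes its speed limit or range.

### The arm

A 7-joint arm with a two-finger parallel gripper is mounted at the origin on the work surface. World frame = base frame: x ahead of the robot, y to its left, z up, the work surface at z = 0. Lengths are in m, angles in degrees, forces in N, time in s.
With the tool pointing down it reaches from about 0.425 to 0.825 m from the base axis. Payload 3.6 kg.
Tool frame: the origin (TCP) lies on the centre line of the jaws, within the pads' length; the fingertips stand 11 mm ahead of it and the grasp point (between the pads) lies 8 mm behind it; z points along the fingers, y is the line along which they close (so a half turn about z gives the same grasp; the last joint's range is limited). The gripper opens to 85 mm and grips with 20 to 120 N. Pads are 22 mm wide; open, the fingers measure 114 mm over their backs; the gripper's body (76 mm by 85 mm) begins 54 mm behind the grasp point. The pads swing forward as they close: fully open they stand 13 mm farther back than shut.
Start: joints at [-65.346, 35.231, -0.722, 81.555, 0.464, 63.22, -2.315], TCP at [0.287, 0.583, 0.242] pointing down, gripper open.
Joint ranges: [-178.69, 178.69], [-17.37, 117.87], [-77.05, 75.6], [15.02, 138.74], [-78.02, 258.01], [0.78, 113.62], [-162.83, 162.83]. Speed limits (degrees/s): [159.86, 159.86, 180, 180, 180, 180, 180].

### API

Orientations are given as [roll, pitch, yaw] about the fixed x, y, z axes, in that order (R = Rz(yaw) Ry(pitch) Rx(roll)).
In Python, from workcell import env gives the robot as it stands.
- The arm moves only by the shell command python3 -m jog 'ROWS' [FORCE]. ROWS is JSON, a list of rows, each a list of 3 entries, a list of its own where there are three numbers: the turn, a rotation vector about the tool's x, y, z in rad, then the shift along the tool's x, y, z in units of 30 mm (1.0 is 30 mm), then the opening, from 0 (shut) to 1 (fully open). In form: [[[wx, wy, wz], [x, y, z], hand], ...]. A call has exactly 10 rows; each row is the pose to reach, as a shift and turn from the pose commanded when the call began, along the tool's axes at that moment; what a row does not reach only later rows make up. A row lasts 1/12 s, in which the tool goes at most 41.7 mm and 7.16 degrees, less where a joint would pass 70% of its speed; a pose out of reach is approached as far as the arm can. A call with a gripper value outside its range is refused whole. The fingers move at their own pace and stop on an object; FORCE is the grip in N (left out, the last holds). Time passes only in rows, so rows that repeat a pose let the fingers close, or fill a call up. It gives the time, the measured TCP pose, the force, the opening and the grip force at its end, in the units of the state.
- env.read_state(): the state, without advancing time (a new reading comes with each control period).
- env.capture(name): name is "scene" or "top" or "wrist"; returns (picture, depth): 420x560x3 uint8, red, green, blue; 420x560 float32, m along the optical axis (not along the pixel's ray), 0 where there is no reading.
- env.get_calibration(name): a dict with "fovy" (degrees; the focal length in pixels is half the picture's height over the tangent of half this angle, whatever the lens; pixels are square), "cx", "cy" (the principal point, pixels), "view" (4x4, takes a point from world to camera coordinates); the wrist camera has in their place "tool_from_camera" (4x4, takes a point from camera to tool coordinates, whose origin is the TCP and whose axes are the flange's). Camera axes: x right, y down, z forward; pixel columns grow to the right and rows downward; lengths in m; the calibration is good to about 2 mm. A picture is of the moment at which its call begins: read the wrist's pose just before it. get_calibration takes no time and is no camera call.
- env.finish_job(): hands the job in; it is judged then, once.
The state is a dict: "time": time; "joint_pos": joint angles; "qvel": joint speeds; "joint_torque": joint torques, N m; "ee_pos": TCP position; "tcp_rot": TCP orientation; "contact_force": force on the tool from outside, world axes, zero at the start; "ft_torque": the same for the moment, N m; "finger_gap": finger opening in m; "grip_force": force on a finger pad.
Only numpy, scipy, OpenCV 4.12 (cv2) and the standard library are available. Lean on these libraries where they do the work, as an engineer would, in place of code of your own. Each camera call takes 0.05 s, during which the arm holds its last target. There are 200 camera calls.

## Working session

There is one attempt and no reset: what is moved stays moved. The work goes in short steps, Python scripts to look and compute and a shell command to move; the robot and the scene stay as the last step left them, time stands still between calls to the robot, and variables do not carry over. Pictures are saved under pics/ and viewed, at most 10 in all, crops included, and the job is handed in when it is done.

```bash
mkdir -p pics; ls; cat > h.py <<'E'
import numpy as np, cv2
from workcell import env
from scipy.spatial.transform import Rotation as R
def cam(n):
    s=env.read_state(); im,d=env.capture(n); c=env.get_calibration(n)
    f=210/np.tan(np.radians(c['fovy'])/2)
    if 'view' in c: T=np.linalg.inv(np.array(c['view']))
    else:
        W=np.eye(4); W[:3,:3]=R.from_euler('xyz',s['tcp_rot'],degrees=True).as_matrix(); W[:3,3]=s['ee_pos']
        T=W@np.array(c['tool_from_camera'])
    return im,d,f,c['cx'],c['cy'],T
def ray(C,u,v):
    im,d,f,cx,cy,T=C
    return T[:3,3],T[:3,:3]@np.array([(u-cx)/f,(v-cy)/f,1.])
def onplane(C,u,v,z):
    o,r=ray(C,u,v); return o+r*(z-o[2])/r[2]
def cloud(C):
    im,d,f,cx,cy,T=C
    v,u=np.mgrid[:d.shape[0],:d.shape[1]]
    P=np.stack([(u-cx)/f*d,(v-cy)/f*d,d],-1)@T[:3,:3].T+T[:3,3]; P[d==0]=np.nan
    return P
E
python3 - <<'E'
from h import *
s=env.read_state(); print(s)
for n in ('scene','top'):
    C=cam(n); cv2.imwrite(f'pics/{n}0.png',C[0][:,:,::-1]); print(n,C[2:5],C[5].round(3).tolist())
    np.savez(f'{n}0.npz',im=C[0],d=C[1],m=np.array(C[2:5]),T=C[5])
E
```

```text
pics
{'time': 0.0, 'joint_pos': array([-65.34647424,  35.28937637,  -0.72366979,  81.64198689,
         0.4636468 ,  63.22019711,  -2.31191355]), 'qvel': array([-0.05120049,  0.05784267, -0.10766122,  0.03201624,  0.09299432,
       -0.02381943,  0.07644119]), 'joint_torque': array([-1.73714316e-04, -4.69216955e+01,  2.59079123e-01, -1.71033990e+01,
        9.98977834e-03,  9.49084817e-03, -1.55087122e-05]), 'ee_pos': array([0.28634599, 0.58269684, 0.2411328 ]), 'tcp_rot': array([-1.79851301e+02,  1.31227849e-03,  1.53835249e+02]), 'contact_force': array([0.03699937, 0.38566245, 0.46304697]), 'ft_torque': array([-0.03792609, -0.02277454,  0.02119759]), 'grip_force': 0.0, 'finger_gap': 0.0853055240105487}
scene (np.float64(531.0310310198533), 273.56554151234906, 209.77634200546598) [[-0.677, 0.428, -0.598, 1.415], [0.736, 0.383, -0.559, 0.844], [-0.01, -0.819, -0.574, 0.885], [0.0, 0.0, 0.0, 1.0]]
top (np.float64(490.8023081411483), 275.44682472827907, 204.05236068928625) [[0.004, -0.984, 0.179, 0.282], [-1.0, -0.002, 0.013, 0.052], [-0.012, -0.179, -0.984, 1.602], [0.0, 0.0, 0.0, 1.0]]
```

View pics/scene0.png

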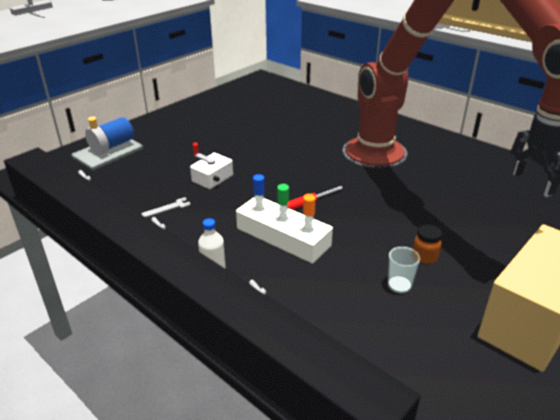

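View pics/top0.png

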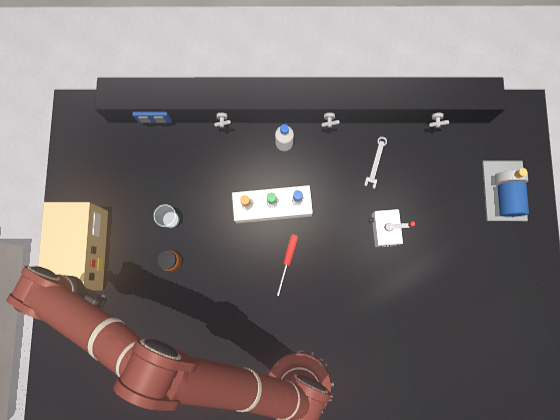

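The top view shows the orange head at about (245,202), green at (271,199) and blue at (298,196). The counter is at (388,228), with its red pin at (412,224). In the scene view the orange head is at (309,205) and the pin at (196,148). Next I'll triangulate these points.

```bash
cat > m.py <<'E'
from h import *
Cs={}
for n in('scene','top'):
    z=np.load(n+'0.npz'); Cs[n]=(z['im'],z['d'],*z['m'],z['T'])
def blob(C,lo,hi,box,sm=120,vm=80):
    u0,v0,u1,v1=box; h=cv2.cvtColor(C[0],cv2.COLOR_RGB2HSV)
    m=np.zeros(h.shape[:2],bool); m[v0:v1,u0:u1]=True
    H=h[...,0]; k=((H>=lo)&(H<=hi)) if lo<=hi else ((H>=lo)|(H<=hi))
    m&=k&(h[...,1]>sm)&(h[...,2]>vm); return m
def tri(a,b):
    (o1,r1),(o2,r2)=a,b; A=np.stack([r1,-r2],1); t=np.linalg.lstsq(A,o2-o1,rcond=None)[0]
    p,q=o1+t[0]*r1,o2+t[1]*r2; return (p+q)/2,np.linalg.norm(p-q)
items={'orange':(5,18,(290,190,325,220),(235,190,256,212)),
'green':(45,80,(270,180,296,207),(262,188,281,210)),
'blue':(100,130,(248,170,270,200),(288,186,308,208)),
'pin':(170,6,(185,140,205,156),(403,215,422,232))}
for k,(lo,hi,bs,bt) in items.items():
    px=[];P=[]
    for n,b in(('scene',bs),('top',bt)):
        m=blob(Cs[n],lo,hi,b); v,u=np.where(m); px.append((u.mean(),v.mean(),len(u)))
        c=cloud(Cs[n])[m]; P.append(np.nanmedian(c,0)); 
        print(k,n,np.round(px[-1],1),'med',P[-1].round(3),'zmax',np.nanpercentile(c[:,2],95).round(3))
    p,e=tri(ray(Cs['scene'],*px[0][:2]),ray(Cs['top'],*px[1][:2])); print('  tri',p.round(4),'gap',e.round(4))
C=cloud(Cs['top'])
# counter housing top & rack top from depth clouds
for nm,bx,zr in(('counter',(365,200,425,255),(.045,.062)),('rack',(225,180,320,228),(.05,.068))):
    u0,v0,u1,v1=bx
    for n in('top','scene'):
        c=cloud(Cs[n]).reshape(-1,3)
        lo=np.array([.4,-.6,zr[0]]) ;
        q=cloud(Cs['top'])[v0:v1,u0:u1].reshape(-1,3); ctr=np.nanmedian(q[(q[:,2]>zr[0])],0)
        s=(np.abs(c[:,2]-np.mean(zr))<(zr[1]-zr[0])/2)&(np.linalg.norm(c[:,:2]-ctr[:2],axis=1)<(.1 if nm=='counter' else .16))
        r=cv2.minAreaRect(c[s][:,:2].astype(np.float32)*1000); print(nm,n,s.sum(),np.round(r[0],1),np.round(r[1],1),r[2],np.median(c[s][:,2]).round(4))
h=C[...,2]
print('tall stuff:')
m=((h>.02)&(h<.3)).astype(np.uint8); N,L,S,_=cv2.connectedComponentsWithStats(m)
for i in range(1,N):
    if S[i,4]>40: q=C[L==i]; print(S[i,:5],np.nanmin(q,0).round(3),np.nanmax(q,0).round(3))
E
python3 m.py
```

```text
orange scene [308.9 205.4 234. ] med [0.567 0.171 0.133] zmax 0.159
orange top [244. 200.  24.] med [0.556 0.167 0.16 ] zmax 0.164
  tri [0.5607 0.1668 0.1349] gap 0.0
green scene [282.8 193.  231. ] med [0.574 0.091 0.142] zmax 0.161
green top [nan nan  0.] med [nan nan nan] zmax nan
 ** On entry to DLASCL parameter number  4 had an illegal value
 ** On entry to DLASCL parameter number  4 had an illegal value
 ** On entry to DLASCL parameter number  4 had an illegal value
 ** On entry to DLASCL parameter number  4 had an illegal value
 ** On entry to DLASCL parameter number  5 had an illegal value
 ** On entry to DLASCL parameter number  4 had an illegal valuem.py:20: RuntimeWarning: Mean of empty slice.
  m=blob(Cs[n],lo,hi,b); v,u=np.where(m); px.append((u.mean(),v.mean(),len(u)))
  ret = ret.dtype.type(ret / rcount)
  return np.nanmean(a, axis, out=out, keepdims=keepdims)
  return np.nanmean(a, axis, out=out, keepdims=keepdims)
Traceback (most recent call last):
  File "m.py", line 23, in <module>
    p,e=tri(ray(Cs['scene'],*px[0][:2]),ray(Cs['top'],*px[1][:2])); print('  tri',p.round(4),'gap',e.round(4))
        ~~~^^^^^^^^^^^^^^^^^^^^^^^^^^^^^^^^^^^^^^^^^^^^^^^^^^^^^^^
  File "m.py", line 11, in tri
    (o1,r1),(o2,r2)=a,b; A=np.stack([r1,-r2],1); t=np.linalg.lstsq(A,o2-o1,rcond=None)[0]
                                                   ~~~~~~~~~~~~~~~^^^^^^^^^^^^^^^^^^^^
numpy.linalg.LinAlgError: SVD did not converge in Linear Least Squares
```

```bash
sed -i 's/sm=120,vm=80/sm=80,vm=45/; s/(45,80,(270/(40,90,(270/' m.py; sed -i 's/^    p,e=tri/    if all(x[2] for x in px): p,e=tri/' m.py; python3 m.py 2>&1 | grep -v -e DLA -e Warn
```

```text
orange scene [308.7 205.9 250. ] med [0.567 0.17  0.131] zmax 0.159
orange top [244.9 200.4  62. ] med [0.556 0.162 0.159] zmax 0.164
  tri [0.5597 0.1648 0.1322] gap 0.001
green scene [282.8 193.2 262. ] med [0.572 0.091 0.138] zmax 0.16
green top [271.  196.6  54. ] med [0.566 0.084 0.161] zmax 0.166
  tri [0.5696 0.0857 0.1403] gap 0.0029
blue scene [258.2 183.7 275. ] med [0.58  0.009 0.135] zmax 0.161
blue top [297.5 194.6  62. ] med [0.572 0.005 0.161] zmax 0.166
  tri [0.5762 0.0051 0.1382] gap 0.0025
pin scene [195.1 147.7  81. ] med [ 0.495 -0.348  0.075] zmax 0.102
pin top [411.3 223.9  36. ] med [ 0.494 -0.349  0.098] zmax 0.108
  tri [ 0.4955 -0.3504  0.0853] gap 0.0006
counter top 738 [ 488. -285.] [112.   81.3] 4.365381717681885 0.0565
counter scene 506 [ 492.3 -292.2] [117.5 104.7] 4.365787506103516 0.0553
rack top 1815 [565.3  84.4] [ 92.1 250.3] 5.464118480682373 0.061
rack scene 1851 [566.4  86. ] [101.1 254.3] 5.28233528137207 0.0595
tall stuff:
[   95    77   411    51 18070] [ 0.812 -0.651  0.02 ] [0.965 0.649 0.144]
[275 125  19  25 379] [0.752 0.016 0.02 ] [0.806 0.075 0.158]
[ 495  169   34   49 1382] [ 0.526 -0.726  0.02 ] [ 0.685 -0.631  0.148]
[ 232  186   81   37 2314] [ 0.509 -0.044  0.021] [0.622 0.212 0.174]
[  38  202   69   89 4749] [0.289 0.622 0.02 ] [0.55  0.773 0.295]
[154 205  25  23 301] [0.486 0.384 0.021] [0.554 0.452 0.1  ]
[ 369  210   46   37 1053] [ 0.43  -0.355  0.021] [ 0.545 -0.228  0.109]
[284 235  14  31 199] [0.371 0.002 0.02 ] [0.467 0.044 0.035]
[157 251  24  21 391] [0.349 0.376 0.02 ] [0.412 0.438 0.091]
[277 362  54  58 851] [-0.032 -0.078  0.02 ] [0.073 0.066 0.3  ]
```

```bash
cat > g.py <<'E'
# usage: g.py x y z yaw tilt(deg, negative about tool x) ; prints turn and shift from the present pose
import sys; from h import *
x,y,z,yaw,tilt=map(float,sys.argv[1:]); s=env.read_state()
A=R.from_euler('xyz',s['tcp_rot'],degrees=True); B=R.from_euler('z',yaw,degrees=True)*R.from_euler('x',180+tilt,degrees=True)
print(s['time'],'turn',(A.inv()*B).as_rotvec().round(3),'shift',(A.inv().apply(np.array([x,y,z])-s['ee_pos'])/.03).round(2))
E
python3 g.py .55 0 .28 90 0
```

```text
0.1 turn [-2.000e-03  1.000e-03  1.114e+00] shift [-16.45 -13.56  -1.26]
```

```bash
r='[[0,0,1.114],[-16.45,-13.56,-1.26],1]'; python3 -m jog '[[[0,0,1.1],[-16.4,-13.6,-1.3],0],[[0,0,1.1],[-16.4,-13.6,-1.3],0],[[0,0,1.1],[-16.4,-13.6,-1.3],0],[[0,0,1.1],[-16.4,-13.6,-1.3],0],[[0,0,1.1],[-16.4,-13.6,-1.3],0],[[0,0,1.1],[-16.4,-13.6,-1.3],0],[[0,0,1.1],[-16.4,-13.6,-1.3],0],[[0,0,1.1],[-16.4,-13.6,-1.3],0],[[0,0,1.1],[-16.4,-13.6,-1.3],0],[[0,0,1.1],[-16.4,-13.6,-1.3],0]]'; python3 g.py .466 -.37 .2 30 0
```

```text
time: 0.93
ee_pos: [0.4569, 0.2021, 0.2676]
tcp_rot: [-180.0, 0.0, 90.6]
contact_force: [0.3, 0.5, -0.4]
finger_gap: -0.0002
grip_force: 0.0
0.9333 turn [-0.000e+00  1.000e-03  1.058e+00] shift [-19.07   0.09   2.26]
```

```bash
python3 -m jog '[[[0,0,1.06],[-19,0,0],0],[[0,0,1.06],[-19,0,0],0],[[0,0,1.06],[-19,0,0],0],[[0,0,1.06],[-19,0,0],0],[[0,0,1.06],[-19,0,0],0],[[0,0,1.06],[-19,0,0],0],[[0,0,1.06],[-19,0,0],0],[[0,0,1.06],[-19,0,0],0],[[0,0,1.06],[-19,0,0],0],[[0,0,1.06],[-19,0,0],0]]'; python3 g.py .466 -.37 .2 30 0
```

```text
time: 1.77
ee_pos: [0.4624, -0.2141, 0.2674]
tcp_rot: [-180.0, 0.0, 30.0]
contact_force: [0.9, 0.0, 0.5]
finger_gap: -0.0001
grip_force: 0.0
1.7667 turn [-0.001  0.    -0.   ] shift [-2.49  4.56  2.24]
```

```bash
sleep 1; python3 g.py .466 -.37 .2 30 0
```

```text
1.7667 turn [-0.001  0.    -0.   ] shift [-2.49  4.56  2.24]
```

```bash
python3 -m jog '[[[0,0,0],[-2.5,4.5,2],0],[[0,0,0],[-2.5,4.5,2],0],[[0,0,0],[-2.5,4.5,2],0],[[0,0,0],[-2.5,4.5,2],0],[[0,0,0],[-2.5,4.5,2],0],[[0,0,0],[-2.5,4.5,2],0],[[0,0,0],[-2.5,4.5,2],0],[[0,0,0],[-2.5,4.5,2],0],[[0,0,0],[-2.5,4.5,2],0],[[0,0,0],[-2.5,4.5,2],0]]'; python3 g.py .466 -.37 .092 30 0
python3 - <<'E'
from h import *
C=cam('wrist'); cv2.imwrite('pics/w1.png',C[0][:,:,::-1])
h=cv2.cvtColor(C[0],cv2.COLOR_RGB2HSV); m=((h[...,0]<6)|(h[...,0]>170))&(h[...,1]>120)&(h[...,2]>60)
N,L,S,c=cv2.connectedComponentsWithStats(m.astype(np.uint8))
P=cloud(C)
for i in range(1,N):
    if S[i,4]>60:
        q=P[L==i]; z=np.nanmax(q[:,2]); t=q[q[:,2]>z-.006]; print(S[i],z.round(3),np.nanmean(t,0).round(4),c[i].round(1))
E
```

```text
time: 2.6
ee_pos: [0.4664, -0.3657, 0.2083]
tcp_rot: [180.0, -0.1, 30.2]
contact_force: [-0.4, 0.0, -0.0]
finger_gap: -0.0
grip_force: 0.0
2.6 turn [ 0.    -0.001  0.004] shift [-0.09  0.12  3.88]
[262 149  21  27 442] 0.103 [ 0.496  -0.3478  0.1012] [272.6 162.5]
```

View pics/w1.png

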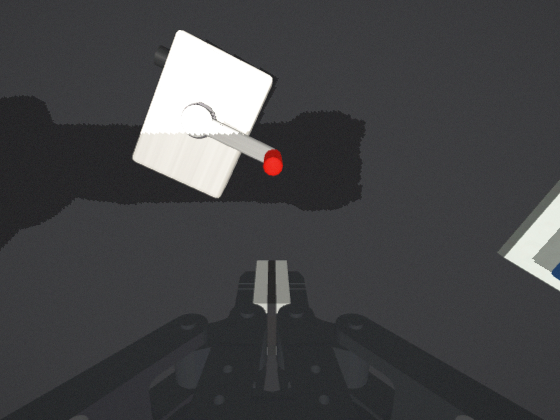

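The wrist view shows the red pin at (272,162), straight ahead of the closed fingers at (272,285). The lever arm runs from the hub at (198,120). I'll descend behind the pin.

```bash
python3 -m jog '[[[0,0,0],[-0.1,0.1,1],0],[[0,0,0],[-0.1,0.1,2],0],[[0,0,0],[-0.1,0.1,3],0],[[0,0,0],[-0.1,0.1,3.9],0],[[0,0,0],[-0.1,0.1,3.9],0],[[0,0,0],[-0.1,0.1,3.9],0],[[0,0,0],[-0.1,0.1,3.9],0],[[0,0,0],[-0.1,0.1,3.9],0],[[0,0,0],[-0.1,0.1,3.9],0],[[0,0,0],[-0.1,0.1,3.9],0]]' && python3 -m jog '[[[0,0,0],[0.5,0,0],0],[[0,0,0],[0.8,0,0],0],[[0,0,0],[1.1,0,0],0],[[0,0,0],[1.4,0,0],0],[[0,0,0],[1.7,0,0],0],[[0,0,0],[1.9,0,0],0],[[0,0,0],[2.1,0,0],0],[[0,0,0],[2.3,0,0],0],[[0,0,0],[2.4,0,0],0],[[0,0,0],[2.4,0,0],0]]'
python3 - <<'E'
from h import *
for n in('wrist','top'):
    C=cam(n); 
    if n=='wrist': cv2.imwrite('pics/w2.png',C[0][:,:,::-1])
    h=cv2.cvtColor(C[0],cv2.COLOR_RGB2HSV); m=((h[...,0]<6)|(h[...,0]>170))&(h[...,1]>120)&(h[...,2]>60)
    if n=='top': m[:,:365]=0; m[:,450:]=0; m[280:]=0
    q=cloud(C)[m]; print(n,len(q),np.nanmedian(q,0).round(4),np.where(m)[1].mean() if len(q) else 0)
E
```

```text
time: 3.48
ee_pos: [0.465, -0.3718, 0.0923]
tcp_rot: [179.9, -0.1, 30.1]
contact_force: [0.0, 0.8, -0.5]
finger_gap: -0.0002
grip_force: 0.0
time: 4.32
ee_pos: [0.5265, -0.3339, 0.0903]
tcp_rot: [-179.8, 0.0, 30.1]
contact_force: [-3.8, -0.6, 3.3]
finger_gap: -0.0003
grip_force: 2.0
wrist 1857 [ 0.5448 -0.3219  0.0985] 271.73559504577275
top 792 [ 0.4617 -0.2466  0.5349] 412.2979797979798
```

View pics/w2.png

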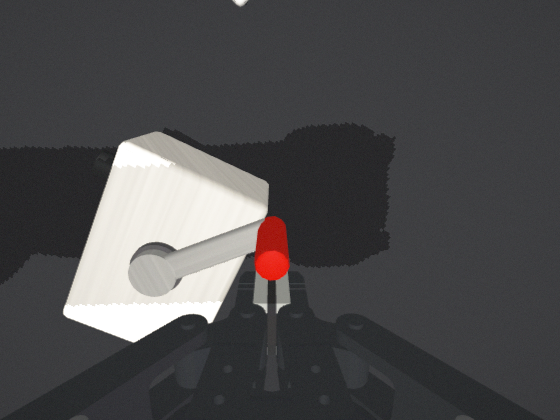

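The lever has swung, and the pin at (272,265) measures near its predicted stop. I'll push a few mm more to get a clear force rise, then back off.

```bash
python3 -m jog '[[[0,0,0],[0.05,0,0],0],[[0,0,0],[0.1,0,0],0],[[0,0,0],[0.15,0,0],0],[[0,0,0],[0.2,0,0],0],[[0,0,0],[0.2,0,0],0],[[0,0,0],[0.2,0,0],0],[[0,0,0],[0.2,0,0],0],[[0,0,0],[0.2,0,0],0],[[0,0,0],[0.2,0,0],0],[[0,0,0],[0.2,0,0],0]]'
```

```text
time: 5.25
ee_pos: [0.5296, -0.3315, 0.09]
tcp_rot: [-179.7, 0.1, 30.0]
contact_force: [-6.2, 0.1, 1.8]
finger_gap: 0.0
grip_force: 2.5
```

```bash
python3 -m jog '[[[0,0,0],[0.05,0,0],0],[[0,0,0],[0.1,0,0],0],[[0,0,0],[0.15,0,0],0],[[0,0,0],[0.2,0,0],0],[[0,0,0],[0.25,0,0],0],[[0,0,0],[0.25,0,0],0],[[0,0,0],[0.25,0,0],0],[[0,0,0],[0.25,0,0],0],[[0,0,0],[0.25,0,0],0],[[0,0,0],[0.25,0,0],0]]'
python3 - <<'E'
from h import *
C=cam('wrist'); 
h=cv2.cvtColor(C[0],cv2.COLOR_RGB2HSV); m=((h[...,0]<6)|(h[...,0]>170))&(h[...,1]>120)&(h[...,2]>60)
q=cloud(C)[m]; z=q[q[:,2]>.098]; p=np.nanmean(z,0); print(p.round(4)); d=p[:2]-[.488,-.285]; print(np.degrees(np.arctan2(d[1],d[0])),np.linalg.norm(d))
E
```

```text
time: 6.08
ee_pos: [0.5308, -0.3304, 0.09]
tcp_rot: [-179.6, 0.6, 29.8]
contact_force: [-13.0, -2.7, 5.5]
finger_gap: 0.0002
grip_force: 6.3
[ 0.5456 -0.3187  0.1011]
-30.347495660874458 0.06669804255383362
```

The force rose to 13 N with almost no further motion, and the measured lever angle matches its stop. I'll retract behind its rest position and rise.

```bash
python3 -m jog '[[[0,0,0],[-0.5,0,0],0],[[0,0,0],[-1,0,0],0],[[0,0,0],[-1.5,0,0],0],[[0,0,0],[-2,0,0],0],[[0,0,0],[-2.5,0.1,0],0],[[0,0,0],[-3,0.1,0],0],[[0,0,0],[-3.5,0.1,0],0],[[0,0,0],[-3.5,0.1,0],0],[[0,0,0],[-3.5,0.1,-1],0],[[0,0,0],[-3.5,0.1,-2],0]]' && python3 -m jog '[[[0,0,0],[0,0,-1],0],[[0,0,0],[0,0,-2],0],[[0,0,0],[0,0,-3],0],[[0,0,0],[0,0,-4],0],[[0,0,0],[0,0,-4.5],0],[[0,0,0],[0,0,-4.5],0],[[0,0,0],[0,0,-4.5],1],[[0,0,0],[0,0,-4.5],1],[[0,0,0],[0,0,-4.5],1],[[0,0,0],[0,0,-4.5],1]]'
python3 - <<'E'
from h import *
C=cam('wrist'); 
h=cv2.cvtColor(C[0],cv2.COLOR_RGB2HSV); m=((h[...,0]<6)|(h[...,0]>170))&(h[...,1]>120)&(h[...,2]>60)
q=cloud(C)[m]; z=q[q[:,2]>.098]; print(len(q),np.nanmean(z,0).round(4))
E
python3 g.py .55 .09 .28 96 0
```

```text
time: 6.97
ee_pos: [0.4494, -0.3817, 0.1498]
tcp_rot: [-179.7, -0.1, 30.1]
contact_force: [0.6, -0.4, 0.5]
finger_gap: -0.0003
grip_force: 0.0
time: 7.8
ee_pos: [0.4489, -0.3828, 0.2841]
tcp_rot: [-179.8, 0.0, 30.1]
contact_force: [-0.5, -0.1, -0.4]
finger_gap: 0.0483
grip_force: 0.0
234 [ 0.4958 -0.3481  0.1012]
7.85 turn [-2.000e-03 -1.000e-03 -1.151e+00] shift [ 10.82 -11.96   0.17]
```

```bash
python3 -m jog '[[[0,0,-1.15],[10.8,-12,0],1],[[0,0,-1.15],[10.8,-12,0],1],[[0,0,-1.15],[10.8,-12,0],1],[[0,0,-1.15],[10.8,-12,0],1],[[0,0,-1.15],[10.8,-12,0],1],[[0,0,-1.15],[10.8,-12,0],1],[[0,0,-1.15],[10.8,-12,0],1],[[0,0,-1.15],[10.8,-12,0],1],[[0,0,-1.15],[10.8,-12,0],1],[[0,0,-1.15],[10.8,-12,0],1]]'; python3 g.py .558 .09 .28 106 0
```

```text
time: 8.68
ee_pos: [0.5349, 0.0259, 0.2854]
tcp_rot: [-180.0, -0.0, 96.2]
contact_force: [0.7, 0.3, 0.0]
finger_gap: 0.0855
grip_force: 0.0
8.6833 turn [-0.    -0.    -0.171] shift [2.04 0.99 0.18]
```

```bash
python3 -m jog '[[[0,0,-0.17],[2,1,0],1],[[0,0,-0.17],[2,1,0],1],[[0,0,-0.17],[2,1,0],1],[[0,0,-0.17],[2,1,0],1],[[0,0,-0.17],[2,1,0],1],[[0,0,-0.17],[2,1,0],1],[[0,0,-0.17],[2,1,0],1],[[0,0,-0.17],[2,1,0],1],[[0,0,-0.17],[2,1,0],1],[[0,0,-0.17],[2,1,0],1]]' 
python3 - <<'E'
from h import *
C=cam('wrist'); cv2.imwrite('pics/w3.png',C[0][:,:,::-1])
h=cv2.cvtColor(C[0],cv2.COLOR_RGB2HSV); m=(h[...,0]>=7)&(h[...,0]<20)&(h[...,1]>130)&(h[...,2]>60)
N,L,S,c=cv2.connectedComponentsWithStats(m.astype(np.uint8)); i=1+S[1:,4].argmax(); q=cloud(C)[L==i]; zt=np.nanpercentile(q[:,2],98); t=q[q[:,2]>zt-.004]
print(S[i],zt,cv2.minEnclosingCircle((t[:,:2]*1000).astype(np.float32)),np.nanmean(t,0),c[i])
p=np.array(cv2.minEnclosingCircle((t[:,:2]*1000).astype(np.float32))[0])/1000
print(p,env.read_state()['ee_pos'])
E
python3 g.py .558 .165 .25 106 0
```

```text
time: 9.52
ee_pos: [0.5586, 0.0863, 0.2858]
tcp_rot: [180.0, 0.0, 105.6]
contact_force: [-0.5, 0.0, 0.9]
finger_gap: 0.0853
grip_force: 0.0
[280  83  41  41 994] 0.16082509038227003 ((558.2559204101562, 165.84967041015625), 14.125903129577637) [0.56037495 0.16545534 0.15942687] [303.07746479 104.4084507 ]
[0.55825592 0.16584967] [0.55862632 0.0865217  0.28578331]
9.5667 turn [ 0.    -0.    -0.006] shift [2.52 0.69 1.19]
```

View pics/w3.png

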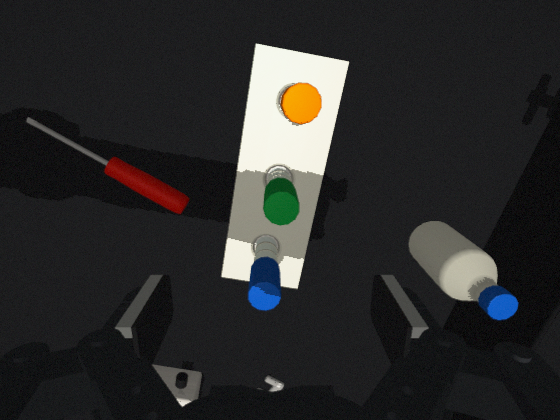

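The orange head is at (302,104) in the wrist view. Its measured top is at (0.558, 0.166, 0.160), which agrees with the first estimate.

```bash
python3 -m jog '[[[0,0,0],[1.3,0.35,0.5],1],[[0,0,0],[2.5,0.7,1],1],[[0,0,0],[2.5,0.7,1],1],[[0,0,0],[2.5,0.7,1],1],[[0,0,0],[2.5,0.7,1],1],[[0,0,0],[2.5,0.7,1],1],[[0,0,0],[2.5,0.7,1],1],[[0,0,0],[2.5,0.7,1],1],[[0,0,0],[2.5,0.7,1],1],[[0,0,0],[2.5,0.7,1],1]]'; python3 g.py .558 .1655 .127 106 0
```

```text
time: 10.4
ee_pos: [0.5587, 0.1642, 0.256]
tcp_rot: [180.0, 0.0, 105.6]
contact_force: [-0.1, -0.6, -0.1]
finger_gap: 0.0854
grip_force: 0.0
10.4 turn [ 0.     0.    -0.006] shift [ 0.05 -0.01  4.3 ]
```

```bash
python3 -m jog '[[[0,0,0],[0,0,1],1],[[0,0,0],[0,0,2],1],[[0,0,0],[0,0,3],1],[[0,0,0],[0,0,3.7],1],[[0,0,0],[0,0,4.3],1],[[0,0,0],[0,0,4.3],1],[[0,0,0],[0,0,4.3],1],[[0,0,0],[0,0,4.3],1],[[0,0,0],[0,0,4.3],1],[[0,0,0],[0,0,4.3],1]]' && python3 -m jog '[[[0,0,0],[0,0,0],0.6],[[0,0,0],[0,0,0],0.5],[[0,0,0],[0,0,0],0.4],[[0,0,0],[0,0,0],0.3],[[0,0,0],[0,0,0],0.2],[[0,0,0],[0,0,0],0.1],[[0,0,0],[0,0,0],0],[[0,0,0],[0,0,0],0],[[0,0,0],[0,0,0],0],[[0,0,0],[0,0,0],0]]' 70
```

```text
time: 11.23
ee_pos: [0.5595, 0.165, 0.1282]
tcp_rot: [179.8, -0.0, 105.7]
contact_force: [0.2, -0.3, 0.2]
finger_gap: 0.0855
grip_force: 0.0
time: 12.07
ee_pos: [0.559, 0.1649, 0.127]
tcp_rot: [179.9, 0.0, 105.7]
contact_force: [-0.3, -0.3, 2.8]
finger_gap: 0.0275
grip_force: 68.8
```

```bash
python3 -m jog '[[[0,0,0],[0,0,-0.2],0],[[0,0,0],[0,0,-0.6],0],[[0,0,0],[0,0,-1.2],0],[[0,0,0],[0,0,-1.9],0],[[0,0,0],[0,0,-2.6],0],[[0,0,0],[0,0,-3.3],0],[[0,0,0],[0,0,-4],0],[[0,0,0],[0,0,-4.7],0],[[0,0,0],[0,0,-5.2],0],[[0,0,0],[0,0,-5.5],0]]' && python3 -m jog '[[[0,0,0],[0,0,-0.3],0],[[0,0,0],[0,0,-0.8],0],[[0,0,0],[0,0,-1.3],0],[[0,0,0],[0,0,-1.7],0],[[0,0,0],[0,0,-2],0],[[0,0,0],[0,0,-2],0],[[0,0,0],[0,0,-2],0],[[0,0,0],[0,0,-2],0],[[0,0,0],[0,0,-2],0],[[0,0,0],[0,0,-2],0]]'
python3 g.py .56 .165 .36 106 80
```

```text
time: 12.9
ee_pos: [0.5586, 0.1647, 0.2933]
tcp_rot: [179.9, -0.0, 105.7]
contact_force: [0.2, -0.5, -1.1]
finger_gap: 0.0273
grip_force: 69.5
time: 13.73
ee_pos: [0.5582, 0.1647, 0.3507]
tcp_rot: [-179.9, 0.0, 105.7]
contact_force: [0.3, -0.3, -0.3]
finger_gap: 0.0277
grip_force: 69.5
13.7333 turn [ 1.394 -0.004 -0.004] shift [-0.01  0.06 -0.31]
```

```bash
python3 -m jog '[[[-0.04,0,0],[0,0,0],0],[[-0.1,0,0],[0,0,0],0],[[-0.18,0,0],[0,0,0],0],[[-0.26,0,0],[0,0,0],0],[[-0.34,0,0],[0,0,0],0],[[-0.42,0,0],[0,0,0],0],[[-0.5,0,0],[0,0,0],0],[[-0.58,0,0],[0,0,0],0],[[-0.65,0,0],[0,0,0],0],[[-0.7,0,0],[0,0,0],0]]' && python3 -c "
from h import *;s=env.read_state();print(s['joint_pos'].round(1))"; python3 g.py .56 .165 .36 106 -80
```

```text
time: 14.57
ee_pos: [0.5569, 0.1642, 0.3507]
tcp_rot: [139.9, -0.0, 105.7]
contact_force: [0.1, -0.8, -2.2]
finger_gap: 0.0273
grip_force: 69.5
[-33.3   9.7  15.8 117.4  -3.   13.3  -0.4]
14.5667 turn [-0.696  0.004 -0.003] shift [-0.    0.28 -0.17]
```

```bash
python3 -m jog '[[[0,0,0],[0.3,0.3,0.25],0],[[0,0,0],[0,0.8,0.7],0],[[-0.05,0,0],[0,1.3,1.1],0],[[-0.1,0,0],[0,1.8,1.5],0],[[-0.16,0,0],[0,2.3,1.9],0],[[-0.22,0,0],[0,2.8,2.3],0],[[-0.28,0,0],[0,3.3,2.8],0],[[-0.34,0,0],[0,3.6,3],0],[[-0.4,0,0],[0,3.8,3.2],0],[[-0.43,0,0],[0,3.8,3.2],0]]' && python3 -c "
from h import *;s=env.read_state();print(s['joint_pos'].round(1))"; python3 g.py .70 .205 .35 106 -78
```

```text
time: 15.4
ee_pos: [0.6977, 0.2048, 0.3805]
tcp_rot: [126.3, 0.5, 106.1]
contact_force: [0.3, -0.5, -1.2]
finger_gap: 0.0275
grip_force: 70.5
[-26.1  20.    9.4 106.1 -58.7   0.9  55.8]
15.4 turn [-0.424  0.001  0.009] shift [-0.01 -0.78  0.66]
```

```bash
python3 -m jog '[[[0.05,0,0],[0,0.3,-0.2],0],[[0.1,0,0],[0,0.7,-0.5],0],[[0.1,0,0],[0,1.2,-0.9],0],[[0.1,0,0],[0,1.7,-1.2],0],[[0.1,0,0],[0,2.2,-1.6],0],[[0.1,0,0],[0,2.7,-2],0],[[0.1,0,0],[0,3.2,-2.3],0],[[0.1,0,0],[0,3.6,-2.6],0],[[0.1,0,0],[0,3.9,-2.8],0],[[0.1,0,0],[0,4,-2.9],0]]' && python3 -c "
from h import *;s=env.read_state();print(s['joint_pos'].round(1))"; python3 g.py .70 .205 .5 106 -75
```

```text
time: 16.23
ee_pos: [0.6983, 0.2064, 0.5315]
tcp_rot: [131.8, 0.5, 106.1]
contact_force: [0.1, -0.3, -0.9]
finger_gap: 0.0275
grip_force: 70.6
[-57.1  20.9  57.1  85.4 -37.1  37.8  27.2]
16.2333 turn [-0.468  0.002  0.009] shift [-0.05 -0.75  0.73]
```

```bash
python3 -m jog '[[[-0.03,0,0],[0,0,0],0],[[-0.08,0,0],[0,0,0],0],[[-0.14,0,0],[0,0,0],0],[[-0.2,0,0],[0,0,0],0],[[-0.26,0,0],[0,0,0],0],[[-0.32,0,0],[0,0,0],0],[[-0.37,0,0],[0,0,0],0],[[-0.41,0,0],[0,0,0],0],[[-0.44,0,0],[0,0,0],0],[[-0.45,0,0],[0,0,0],0]]' && python3 -c "
from h import *;s=env.read_state();print(s['joint_pos'].round(1))"; python3 g.py .70 .205 .5 106 -75
```

```text
time: 17.07
ee_pos: [0.7054, 0.2076, 0.5684]
tcp_rot: [110.0, 0.4, 106.0]
contact_force: [1.0, -0.1, -0.4]
finger_gap: 0.0276
grip_force: 70.5
[-33.7  11.5  17.8  98.9 -77.9   0.8  74.9]
17.0667 turn [-0.087  0.003  0.006] shift [-0.02 -2.21  0.59]
```

```bash
python3 -m jog '[[[0.03,0,0],[0,0.1,0],0],[[0.03,0,0],[0,0.4,-0.1],0],[[0.03,0,0],[0,0.7,-0.2],0],[[0.03,0,0],[0,1,-0.3],0],[[0.03,0,0],[0,1.3,-0.4],0],[[0.03,0,0],[0,1.5,-0.5],0],[[0.03,0,0],[0,1.6,-0.6],0],[[0.03,0,0],[0,1.6,-0.6],0],[[0.03,0,0],[0,1.6,-0.6],0],[[0.03,0,0],[0,1.6,-0.6],0]]' && python3 -c "
from h import *;s=env.read_state();print(s['joint_pos'].round(1),s['qvel'].round(2))
C=cam('scene');cv2.imwrite('pics/s2.png',C[0][:,:,::-1])"; python3 g.py .70 .205 .5 106 -75
```

```text
time: 17.9
ee_pos: [0.7043, 0.2093, 0.6172]
tcp_rot: [111.9, 0.5, 106.1]
contact_force: [-0.2, -0.2, -1.2]
finger_gap: 0.0277
grip_force: 70.6
[-62.8  14.6  57.5  91.9 -54.   16.7  45.3] [ 0.7  -0.   -0.52 -0.02 -0.19 -0.17  0.15]
17.95 turn [-0.121  0.001  0.008] shift [-0.06 -3.69  1.29]
```

View pics/s2.png

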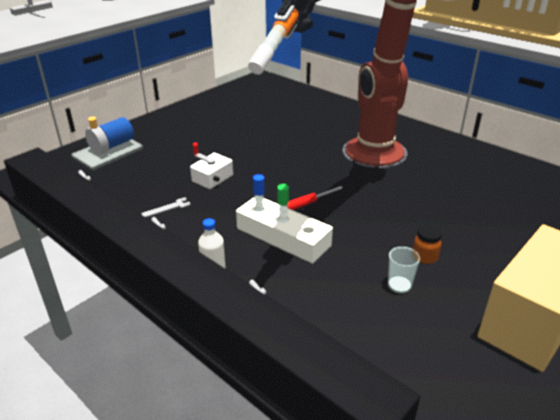

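The scene view shows the tube from (290,25) at the orange head to (258,62) at the foot, held in the gripper. Everything else is in place and the lever is at rest. I'll add a little tilt for margin, settle, and check the tube's axis.

```bash
python3 -m jog '[[[-0.02,0,0],[0,0,0],0],[[-0.04,0,0],[0,0,0],0],[[-0.06,0,0],[0,0,0],0],[[-0.08,0,0],[0,0,0],0],[[-0.08,0,0],[0,0,0],0],[[-0.08,0,0],[0,0,0],0],[[-0.08,0,0],[0,0,0],0],[[-0.08,0,0],[0,0,0],0],[[-0.08,0,0],[0,0,0],0],[[-0.08,0,0],[0,0,0],0]]' && python3 - <<'E'
from h import *
s=env.read_state();print(s['joint_pos'].round(1),s['qvel'].round(2))
C=cam('scene'); P=cloud(C)[0:80,245:305].reshape(-1,3); zt=R.from_euler('xyz',s['tcp_rot'],degrees=True).apply([0,0,1]); P=P[np.isfinite(P).all(1)]
d=P-s['ee_pos']; a=d@zt; r=np.linalg.norm(d-np.outer(a,zt),axis=1)
bins=[(lo,lo+.03) for lo in(.02,.05,.08)]
c=[P[(a>l)&(a<h)&(r<.05)].mean(0) for l,h in bins]; n=[((a>l)&(a<h)&(r<.05)).sum() for l,h in bins]
v=c[2]-c[0]; print(n,v,'angle to vertical',np.degrees(np.arccos(-v[2]/np.linalg.norm(v))),zt, 'amax',a[r<.05].max())
E
```

```text
time: 18.78
ee_pos: [0.7046, 0.2095, 0.6183]
tcp_rot: [107.2, 0.5, 106.1]
contact_force: [0.8, -0.2, -1.4]
finger_gap: 0.0275
grip_force: 70.6
[-51.4  11.3  39.8  95.4 -66.    6.3  60.7] [ 0.25 -0.06 -0.58  0.09 -0.2  -0.06  0.06]
[np.int64(176), np.int64(175), np.int64(223)] [ 0.05519478  0.01669327 -0.01667187] angle to vertical 73.87429324880559 [ 0.91833051  0.26235895 -0.29637283] amax 0.11964180458292999
```

```bash
python3 -m jog '[[[0,0,0],[0,0,0],0],[[0,0,0],[0,0,0],0],[[0,0,0],[0,0,0],0],[[0,0,0],[0,0,0],0],[[0,0,0],[0,0,0],0],[[0,0,0],[0,0,0],0],[[0,0,0],[0,0,0],0],[[0,0,0],[0,0,0],0],[[0,0,0],[0,0,0],0],[[0,0,0],[0,0,0],0]]' && python3 -c "
from workcell import env
print(env.read_state()['joint_pos'].round(1)); print(env.finish_job())"
```

```text
time: 19.67
ee_pos: [0.7046, 0.2091, 0.6182]
tcp_rot: [107.2, 0.5, 106.1]
contact_force: [-0.3, -0.6, -1.4]
finger_gap: 0.0277
grip_force: 70.6
[-51.3  11.2  39.7  95.5 -66.    6.2  60.7]
the job is handed in; nothing more can be done
None
```

I swung the lever to its stop and it sprang back; the orange-headed tube is now drawn from the rack and held steady about 16° from level, its middle about 0.6 m above the bench, and the job is handed in at 19.7 s (no verdict was returned).

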